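# Pulse a spice grinder by its bayonet lid

### The arm

A 6-joint arm with a two-finger parallel gripper is mounted at the origin on the work surface. World frame = base frame: x ahead of the robot, y to its left, z up, the work surface at z = 0. Lengths are in m, angles in rad, forces in N, time in s.
With the tool pointing down it reaches from about 0.35 to 0.975 m from the base axis. Payload 17.4 kg.
Tool frame: the origin (TCP) lies at the centre of the arm's flange, where the gripper is bolted on; the fingertips stand 173 mm ahead of it and the grasp point (between the pads) lies 155 mm ahead of it; z points along the fingers, y is the line along which they close (so a half turn about z gives the same grasp; the last joint's range is limited). The gripper opens to 85 mm and grips with 20 to 120 N. Pads are 22 mm wide; open, the fingers measure 114 mm over their backs; the gripper's body (76 mm by 85 mm) begins 54 mm behind the grasp point. The pads swing forward as they close: fully open they stand 13 mm farther back than shut.
Start: joints at [-1.267, 0.116, 1.442, -0, 1.584, -0.038], TCP at [0.226, -0.636, 0.405] pointing down, gripper open.
Joint ranges: [-2.83, 2.83], [-0.83, 2.19], [0.07, 2.5], [-1.14, 4.28], [0.01, 3], [-2.97, 2.97]. Speed limits (rad/s): [1.89, 1.89, 2.22, 3.14, 3.14, 3.14].

### API

Orientations are given as [roll, pitch, yaw] about the fixed x, y, z axes, in that order (R = Rz(yaw) Ry(pitch) Rx(roll)).
In Python, from bench import env gives the robot as it stands.
- The arm moves only by the tool jog_arm, never from a script. Its argument "series" is text: rows parted by semicolons, each of 5 numbers parted by spaces: the shift along the tool's x, y, z in mm, then the turn about the tool's z in degrees, then the closure, from 0 (fully open) to 1 (shut). A call has 1 to 12 rows; each row shifts and turns the commanded pose from where the row before left it, along the tool's axes as they then stand; what a row does not reach is not made up. A row lasts 1/8 s, in which the tool goes at most 62.5 mm and 10.7 degrees, less where a joint would pass 70% of its speed; a pose out of reach is approached as far as the arm can. A call with a gripper value outside its range is refused whole. The fingers move at their own pace and stop on an object; "newtons" is the grip in N (left out, the last holds). Time passes only in rows, so rows that do not move let the fingers close. It gives the time, the measured TCP pose, the force, the opening and the grip force at its end, in the units of the state.
- env.get_obs(): the state, without advancing time (a new reading comes with each control period).
- env.capture(name): name is "scene" or "top" or "wrist"; returns a dict with "img" (384x512x3 uint8, red, green, blue), "z_map" (384x512 float32, m along the optical axis (not along the pixel's ray), 0 where there is no reading), "mtx" (3x3 intrinsics, pixels), "rvec" (rotation vector, rad) and "tvec" (3), from world to camera coordinates, as OpenCV has them; the wrist camera has in their place "hand_eye" (4x4, takes a point from camera to tool coordinates, whose origin is the TCP and whose axes are the flange's). Camera axes: x right, y down, z forward; pixel columns grow to the right and rows downward; lengths in m; the calibration is good to about 2 mm. The wrist camera is an equidistant fisheye: a pixel r from the principal point sees the ray r / f radians off the axis. A picture is of the moment at which its call begins: read the wrist's pose just before it.
- env.close_job(): hands the job in; it is judged then, once.
The state is a dict: "time_s": time; "joint_positions": joint angles; "joint_vel": joint speeds; "effort": joint torques, N m; "tcp_pos": TCP position; "eef_rot": TCP orientation; "wrist_force": force on the tool from outside, world axes, zero at the start; "wrist_torque": the same for the moment, N m; "gripper_width": finger opening in m; "grasp_force": force on a finger pad.
Only numpy, scipy, OpenCV 4.12 (cv2) and the standard library are available. Lean on these libraries where they do the work, as an engineer would, in place of code of your own. Each camera call takes 0.05 s, during which the arm holds its last target. There are 200 camera calls.

### The job

Give the almonds a pulse in the grinder: stand the loaded steel cup, kept level, squarely on the grinder's raised drive hub and let go of it, then lower the lid over it with its two lugs in the collar's two slots, fully down. Turn the lid clockwise, against its spring, until its pointers are at the yellow pulse marks, half-way to the red lock marks, without ever letting it click into the lock. Finish holding the lid there in the gripper; leave the bowl, the tub and the brush where they are.

Things in the scene. Friction and masses are not known exactly. Their poses are not given: they have to be found in the camera images.
- deck (a point): Grinder, fixed: steel motor housing 132 mm wide at the foot with a flat bare-metal deck 85 mm above the table. This point: centre of the deck surface; z up, x towards one yellow pulse mark. Round the deck is a black collar 11 mm high, 82 mm inside and 106 mm outside diameter; under its lip runs a channel, 96 mm across and 7.5 mm high, in which the lid's lugs turn.
- hub_top (a point): Drive hub in the middle of the deck: black round boss 32 mm across, 10 mm high above the deck, top edge bevelled 3 mm. This point: centre of its top. The cup stands on it.
- slot (a point): One of two opposite slots, 22 mm wide, marked by white arcs, where a lug passes down through the collar's lip. This point: middle of the slot, on the collar's top, 45 mm from the axis, 0.80 rad counter-clockwise (from above) of the deck's +x. The other is a half turn round. From here the lid can turn only clockwise.
- pulse_mark (a point): One of two opposite yellow pulse marks on the collar's top, 45 mm from the axis, in the deck's +x (other: -x), 0.80 rad clockwise of the slot. With the lid here, the lugs and bar point to these marks.
- lock_mark (a point): One of two opposite red lock marks on the collar's top, 0.80 rad clockwise of a pulse mark. Sprung balls start to resist about 0.37 rad past the pulse mark and let the lid click in here: too far.
- lid_grip (a point): Lid, loose, 160 g, starts upright on the table: grey dome 78 mm across, 72 mm inside, open below, flat roof 72 mm above its lower rim; on it a black upright grip bar 58 long (along x), 20 thick, 32 mm tall. This point: on the axis in the bar, 22 mm above the roof, 94 mm above the rim; z up. Seated, the rim stands on the deck with 2 mm play sideways, 1.5 mm up. Released, the spring turns it back.
- lug (a point): One of the lid's two opposite lugs (12 mm wide, 6 mm tall) at its lower rim, in +x and -x of the lid, in line with the bar and the white pointer stripes; they reach 46 mm from the axis. This point: lug's middle, 42.5 mm from the axis, 3 mm above the rim. The lid is the same after a half turn.
- cup_center (a point): Grinding cup, loose, 220 g, starts upright on the table: plain round steel, 60 mm outside, 62 mm tall, open above, almonds inside. This point: on the axis half-way up (31 mm); z up. Below is a socket 36 mm wide, 8 mm deep, for the hub. Seated, its lower edge is 2 mm, this point 33 mm above the deck. Grip the upper half so that the fingertips clear the collar.
- pulse_ring (a joint): Turn (rad) of two orange spring dogs in the collar's channel, pushed clockwise by the lugs after some 0.14 rad of lid turn from the slots' middle: 0 at rest, 0.66 with the lid at the pulse marks, 1.03 where the click begins, 1.46 locked. Spring: 0.07 N m at 0, 0.15 N m at the pulse marks.
- bowl: Bystander: empty steel mixing bowl, 160 mm across, 70 mm tall, loose; origin at the centre of its underside.
- tub: Bystander: small tub with a red cap, 68 mm across, 100 mm tall, loose; origin at the centre of its underside.
- brush: Bystander: pastry brush 200 mm long, lying on the table, loose; its length is along x.
Not all that is in view belongs to the job. Of the things like the part that bears cup_center, leave any that is blue or orange; of the rest the larger one is meant.

How it is judged:
By the outcome, as a careful person would: the job done as asked, in the order asked, and still so for the second after the job is handed in, while the arm keeps its last pose, push and grip.
It also fails if it takes over 61 s, if anything falls off the work surface, if the arm or the gripper's body presses on something with over 40 N, if the wrist force passes 120 N, or if a joint passes its speed limit or range.

## Working session

There is one attempt and no reset: what is moved stays moved. The work goes in short steps, Python scripts to look and compute and a tool call to move; the robot and the scene stay as the last step left them, time stands still between calls to the robot, and variables do not carry over. Pictures are saved under pics/ and viewed, at most 10 in all, crops included, and the job is handed in when it is done.

Besides the shell and the picture viewer there is one more tool, called after "Request:" as name(argument=value, ...) on one line, values as JSON. jog_arm: Moves the arm, as the interface text tells. Its arguments: {"type":"object","properties":{"series":{"type":"string"},"newtons":{"type":"number"}},"required":["series"]}

```bash
mkdir -p pics
cat > h.py <<'E'
import numpy as np, cv2
from bench import env
def cam(n):
    c=env.capture(n); return c
def world(c):
    R,_=cv2.Rodrigues(np.array(c['rvec'],float)); t=np.array(c['tvec'],float).reshape(3)
    K=np.array(c['mtx']); z=c['z_map']; v,u=np.mgrid[:z.shape[0],:z.shape[1]]
    p=np.stack([(u-K[0,2])/K[0,0]*z,(v-K[1,2])/K[1,1]*z,z],-1)
    w=(p-t)@R; w[z==0]=np.nan
    return w
def ray(c,u,v,h):
    R,_=cv2.Rodrigues(np.array(c['rvec'],float)); t=np.array(c['tvec'],float).reshape(3)
    o=-R.T@t; d=R.T@np.linalg.inv(np.array(c['mtx']))@np.array([u,v,1.]); return o+d*(h-o[2])/d[2]
E
python3 - <<'E'
from h import *
import pickle
s=cam('scene');t=cam('top')
pickle.dump((s,t),open('st.pkl','wb'))
im=np.hstack([s['img'],t['img']])[:,:,::-1]
cv2.imwrite('pics/a.png',cv2.resize(t['img'][:,:,::-1],(800,600)));cv2.imwrite('pics/b.png',cv2.resize(s['img'][:,:,::-1],(800,600)))
print(env.get_obs())
w=world(t);print(np.nanmin(w,(0,1)),np.nanmax(w,(0,1)),t['mtx'],t['rvec'],t['tvec'])
E
```

```text
{'time_s': 0.1, 'joint_positions': array([-1.26678804e+00,  1.16453786e-01,  1.44220135e+00,  2.03261603e-05,
        1.58399075e+00, -3.78079509e-02]), 'joint_vel': array([-3.18049636e-04, -1.48092773e-03, -3.08202446e-03,  1.97647676e-04,
        9.07964986e-04, -3.46767219e-05]), 'effort': array([ 2.93934616e-03, -7.33662915e+01, -6.33790040e+01,  1.04212240e-04,
        5.27081662e-03, -5.28966916e-05]), 'tcp_pos': array([ 0.22625241, -0.6359677 ,  0.40402347]), 'eef_rot': array([-3.14054094e+00, -6.01214418e-05,  3.41816467e-01]), 'wrist_force': array([-0.43773142,  0.38130305, -0.46065669]), 'wrist_torque': array([ 0.02745331, -0.01757085,  0.03958419]), 'grasp_force': 0.0, 'gripper_width': 0.08550022982477479}
[ 0.07540111 -1.37084986 -0.76593679] [1.71490065 1.27156489 0.41369082] [[355.74671069   0.         254.68269   ]
 [  0.         355.74671069 190.01292766]
 [  0.           0.           1.        ]] [ 2.17996447 -2.12792389  0.17152199] [-0.05292193  0.55425336  0.85366406]
```

View pics/a.png

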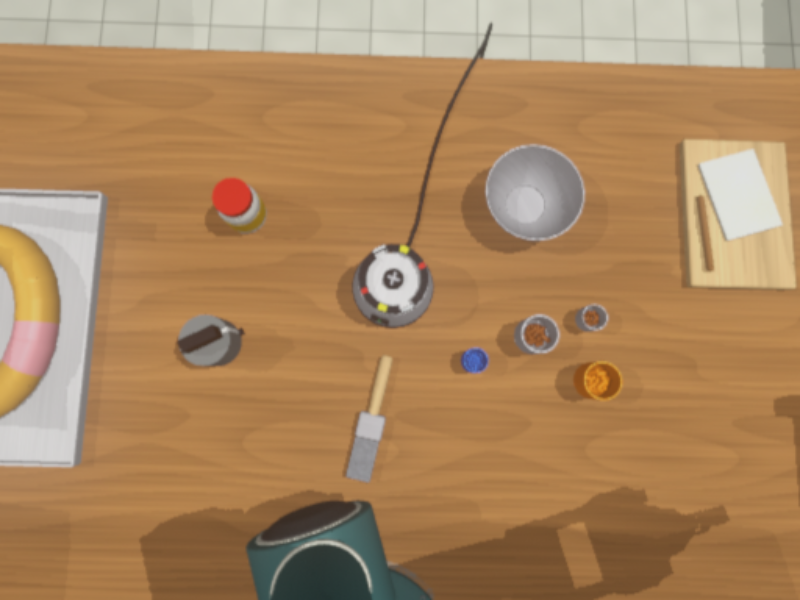

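View pics/b.png

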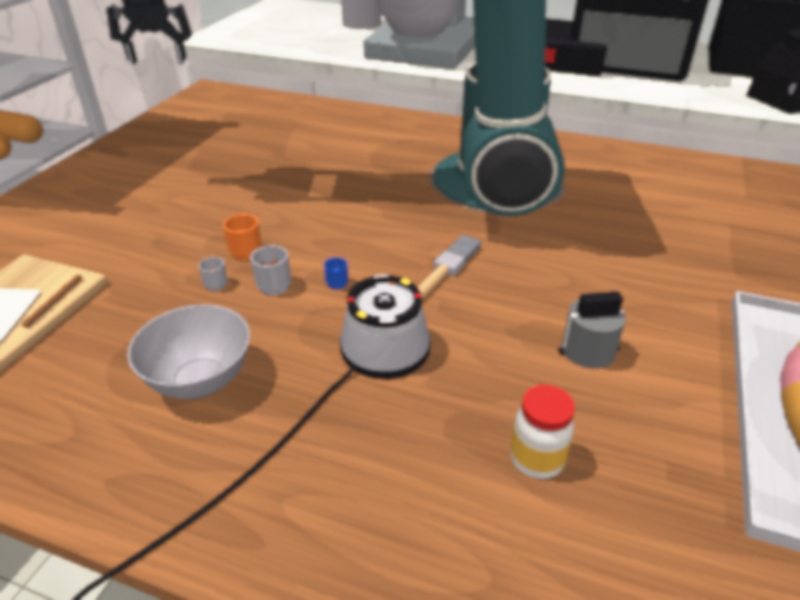

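The top view shows the grinder at about (394,279), the larger steel cup at (538,334), the lid at (208,340) with its bar at (200,339), and the yellow marks at (404,249) and (383,308). The bowl, tub and brush stand clear of all of these. The scene view agrees.

```bash
cat > m.py <<'E'
from h import *
import pickle
s,t=pickle.load(open('st.pkl','rb'))
w=world(t); hsv=cv2.cvtColor(t['img'],cv2.COLOR_RGB2HSV)
def reg(u,v,r): 
    m=np.zeros(w.shape[:2],np.uint8); cv2.circle(m,(int(u*.64),int(v*.64)),r,1,-1); return m>0
def circ(m,n):
    p=w[m][:,:2].astype(np.float32); c,r=cv2.minEnclosingCircle(p); print(n,c,r,len(p),p.mean(0),np.percentile(w[m][:,2],[5,50,95]))
table=w[reg(300,400,8)][:,2];print('table',np.median(table))
z=w[...,2]
for n,(u,v) in dict(cup=(538,334),small=(592,317),orange=(600,380)).items():
    m=reg(u,v,18)&(z>.03); print(n,np.nanmax(z[m])); circ(m&(z>np.nanpercentile(z[m],98)-.006),n)
m=reg(208,340,28)
circ(m&(abs(z-.072)<.006),'lidroof'); 
b=m&(z>.09); circ(b,'bar'); print(cv2.minAreaRect(w[b][:,:2].astype(np.float32)))
p=w[b][:,:2];q=p-p.mean(0);vv=np.linalg.svd(q)[2][0];print('baraxis',np.arctan2(vv[1],vv[0]))
g=reg(394,279,30)
circ(g&(z>.09)&(z<.104),'collar')
H,S,V=cv2.split(hsv)
for n,mm,h in [('yel',(H>20)&(H<35)&(S>140)&(V>120),.096),('red',((H<6)|(H>174))&(S>140)&(V>100),.096),('white',(S<40)&(V>215),.096)]:
    k=(g&mm).astype(np.uint8); N,l,st,c=cv2.connectedComponentsWithStats(k)
    for i in range(1,N):
        if st[i,4]>3: print(n,st[i,4],c[i],ray(t,*c[i],h))
hm=(g&(V<110)).astype(np.uint8);N,l,st,c=cv2.connectedComponentsWithStats(hm)
for i in range(1,N):
    if st[i,4]>20: print('dark',st[i],ray(t,*c[i],.095))
E
python3 m.py
```

```text
table 0.0004415833715004755
cup 0.0660730134267989
cup (0.499647855758667, -0.26102694869041443) 0.030259575694799423 108 [ 0.49994752 -0.26158273] [0.05859183 0.06180942 0.06429419]
small 0.046735407489256774
small (0.5304785370826721, -0.3547711670398712) 0.021334491670131683 60 [ 0.52937573 -0.35429797] [0.03894476 0.04214161 0.04412159]
orange 0.06723337253463305
orange (0.429218590259552, -0.35755136609077454) 0.0305045023560524 124 [ 0.42809817 -0.35738713] [0.05788392 0.06109289 0.06355053]
lidroof (0.47718092799186707, 0.2561386227607727) 0.039572879672050476 583 [0.47586626 0.25180385] [0.06966672 0.07254471 0.0751081 ]
bar (0.4767417013645172, 0.25531354546546936) 0.029394447803497314 252 [0.47648558 0.2538454 ] [0.09376435 0.10398965 0.10649964]
((0.47667890787124634, 0.2555845081806183), (0.02033330500125885, 0.05796944350004196), 28.46568489074707)
baraxis -1.0894878018715977
collar (0.5755025148391724, -0.02992698736488819) 0.0534319169819355 732 [ 0.5754237  -0.02944525] [0.09308229 0.09592952 0.09845862]
yel 28 [258.32142857 158.64285714] [ 0.62309746 -0.04568696  0.096     ]
yel 21 [244.23809524 196.38095238] [ 0.53158377 -0.01457937  0.096     ]
red 12 [269.5 169.5] [ 0.59742308 -0.07281045  0.096     ]
red 13 [232.84615385 185.46153846] [0.55682784 0.01294628 0.096     ]
white 468 [252.19871795 179.29487179] [ 0.57275003 -0.03228407  0.096     ]
dark [247 157   9   4  29] [ 0.62351236 -0.02846418  0.095     ]
dark [261 160   9   9  40] [ 0.61076617 -0.06214469  0.095     ]
dark [227 162  13  22 115] [0.5886531  0.01421089 0.095     ]
dark [246 173  12  12  74] [ 0.57474603 -0.03007956  0.095     ]
dark [264 172  10  23 102] [ 0.56639684 -0.0737439   0.095     ]
dark [233 188   9   9  46] [0.54198117 0.00259474 0.095     ]
dark [248 196   8   5  36] [ 0.52809735 -0.03126401  0.095     ]
dark [236 201  13   7  53] [ 0.51358242 -0.01091807  0.095     ]
```

Request:
jog_arm(series="0 0 0 -10 0;0 0 0 -10 0;0 0 0 -10 0;0 0 0 -10 0;0 0 0 -10 0;0 0 0 -10 0", newtons=40)

```text
time_s: 0.85
tcp_pos: [0.2262, -0.636, 0.4043]
eef_rot: [-3.141, -0.001, 1.395]
wrist_force: [-0.4, -0.4, -0.1]
gripper_width: 0.0857
grasp_force: 0.0
```

Request:
jog_arm(series="20 10 0 0 0;40 19 0 0 0;45 21.5 0 0 0;45 21.5 0 0 0;45 21.5 0 0 0;45 21.5 0 0 0;45 21.5 0 0 0;45 21.5 0 0 0;45 21.5 0 0 0;28 14 0 0 0;15 7.5 0 0 0;0 0 0 0 0")

```text
time_s: 2.35
tcp_pos: [0.4997, -0.2604, 0.4046]
eef_rot: [-3.141, -0.0, 1.389]
wrist_force: [-0.5, -0.5, -0.2]
gripper_width: 0.0854
grasp_force: 0.0
```

```bash
cat >> h.py <<'E'
from scipy.spatial.transform import Rotation as Ro
def wrist():
    o=env.get_obs(); c=env.capture('wrist'); K=np.array(c['mtx']); z=c['z_map']
    v,u=np.mgrid[:z.shape[0],:z.shape[1]]; a=(u-K[0,2])/K[0,0]; b=(v-K[1,2])/K[1,1]; r=np.hypot(a,b)+1e-9
    k=np.tan(np.minimum(r,1.45))/r
    p=np.stack([a*k*z,b*k*z,z],-1); X=np.array(c['hand_eye'])
    p=p@X[:3,:3].T+X[:3,3]; w=Ro.from_euler('xyz',o['eef_rot']).apply(p.reshape(-1,3)).reshape(p.shape)+o['tcp_pos']
    w[z==0]=np.nan; return c,w,o
def fitc(p):
    # least-squares circle
    A=np.c_[2*p,np.ones(len(p))]; s=np.linalg.lstsq(A,(p**2).sum(1),rcond=None)[0]; return s[:2],np.sqrt(s[2]+s[0]**2+s[1]**2)
E
python3 - <<'E'
from h import *
c,w,o=wrist()
cv2.imwrite('pics/c.png',c['img'][:,:,::-1])
z=w[...,2]
m=(np.hypot(w[...,0]-.4997,w[...,1]+.261)<.045)&(z>.056)&(z<.07)
p=w[m];print(len(p),cv2.minEnclosingCircle(p[:,:2].astype(np.float32)),fitc(p[:,:2]),np.median(p[:,2]),o['tcp_pos'])
E
```

```text
542 ((0.49971723556518555, -0.2643505334854126), 0.030264073982834816) (array([ 0.50013711, -0.26408517]), np.float64(0.02822758204248149)) 0.060690717982684717 [ 0.49972607 -0.26042975  0.40455973]
```

View pics/c.png

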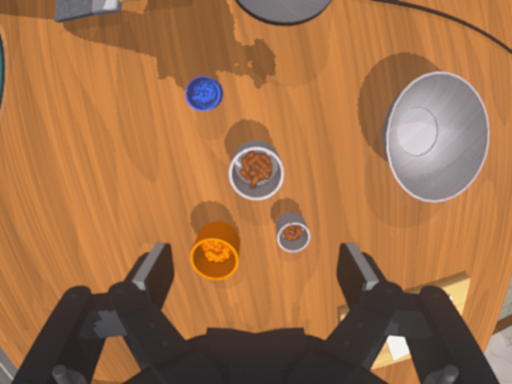

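The wrist view shows the steel cup with almonds at (256,172), between the blue, small and orange ones, and the finger path is clear.

Request:
jog_arm(series="-2 0 20 0 0;0 0 35 0 0;0 0 40 0 0;0 0 40 0 0;0 0 35 0 0;0 0 20 0 0;0 0 12 0 0;0 0 7.5 0 0;0 0 0 0 0;0 0 0 0 0.3;0 0 0 0 1;0 0 0 0 1")

```text
time_s: 3.9
tcp_pos: [0.4994, -0.2633, 0.1963]
eef_rot: [3.14, 0.001, 1.389]
wrist_force: [-0.1, 0.4, 6.5]
gripper_width: 0.0598
grasp_force: 43.7
```

Request:
jog_arm(series="0 0 0 0 1;0 0 0 0 1;0 0 0 0 1;0 0 0 0 1")

```text
time_s: 4.4
tcp_pos: [0.4994, -0.2633, 0.1963]
eef_rot: [3.14, 0.001, 1.389]
wrist_force: [-1.4, 0.6, 6.4]
gripper_width: 0.0598
grasp_force: 43.7
```

Request:
jog_arm(series="0 0 -8 0 1;0 0 -20 0 1;0 0 -30 0 1;0 0 -30 0 1;0 0 -25 0 1;0 0 -12 0 1;0 0 -5 0 1;0 0 0 0 1")

```text
time_s: 5.4
tcp_pos: [0.4991, -0.2631, 0.3249]
eef_rot: [-3.141, -0.0, 1.389]
wrist_force: [-0.2, 0.2, -2.6]
gripper_width: 0.0596
grasp_force: 43.8
```

Request:
jog_arm(series="10 1.5 0 0 1;22 3 0 0 1;30 4 0 0 1;30 4 0 0 1;30 4 0 0 1;30 4 0 0 1;30 4 0 0 1;30 4 0 0 1;19 2.5 0 0 1;9 1.5 0 0 1;3 0 0 0 1;0 0 0 0 1")

```text
time_s: 6.9
tcp_pos: [0.575, -0.0304, 0.3252]
eef_rot: [-3.142, 0.0, 1.389]
wrist_force: [-0.1, 0.4, -2.4]
gripper_width: 0.059
grasp_force: 43.8
```

```bash
cat > v.py <<'E'
from h import *
import sys
n=sys.argv[1]
c,w,o=wrist(); s=cam('scene'); t=cam('top')
cv2.imwrite('pics/%s.png'%n,np.hstack([c['img'][60:360,80:430],s['img'][100:400,100:450]])[:,:,::-1])
print(o['tcp_pos'],o['eef_rot'],o['wrist_force'],o['gripper_width'])
for k,W in (('wrist',w),('top',world(t)),('scene',world(s))):
    z=W[...,2];d=np.hypot(W[...,0]-.5755,W[...,1]+.03)
    for nm,m in (('cuprim',(d<.045)&(z>float(sys.argv[2])-.006)&(z<float(sys.argv[2])+.006)),('collar',(d<.06)&(d>.036)&(abs(z-.096)<.006))):
        p=W[m]
        if len(p)>20: print(k,nm,len(p),cv2.minEnclosingCircle(p[:,:2].astype(np.float32)),np.median(p[:,2]))
E
python3 v.py d .192
```

```text
Traceback (most recent call last):
  File "v.py", line 5, in <module>
    cv2.imwrite('pics/%s.png'%n,np.hstack([c['img'][60:360,80:430],s['img'][100:400,100:450]])[:,:,::-1])
                                ~~~~~~~~~^^^^^^^^^^^^^^^^^^^^^^^^^^^^^^^^^^^^^^^^^^^^^^^^^^^^^
ValueError: all the input array dimensions except for the concatenation axis must match exactly, but along dimension 0, the array at index 0 has size 300 and the array at index 1 has size 284
```

```bash
sed -i 's/100:400,100:450/80:380,100:450/' v.py; python3 v.py d .192
```

```text
[ 0.57493385 -0.03059092  0.32523915] [3.14151686e+00 1.02788205e-04 1.38829929e+00] [-0.22672495 -0.76404849 -3.32770211] 0.05928790243759475
wrist cuprim 3898 ((0.5764042139053345, -0.024327082559466362), 0.043255794793367386) 0.18957217262905401
wrist collar 4117 ((0.576434850692749, -0.032847851514816284), 0.053675372153520584) 0.09490538596486398
top collar 296 ((0.5751534700393677, -0.02959374338388443), 0.05308918282389641) 0.09636385029872316
scene cuprim 161 ((0.5784854888916016, -0.025950368493795395), 0.04274608939886093) 0.19032857146896198
scene collar 490 ((0.5772013664245605, -0.031215066090226173), 0.05427618697285652) 0.09589859400129158
```

View pics/d.png

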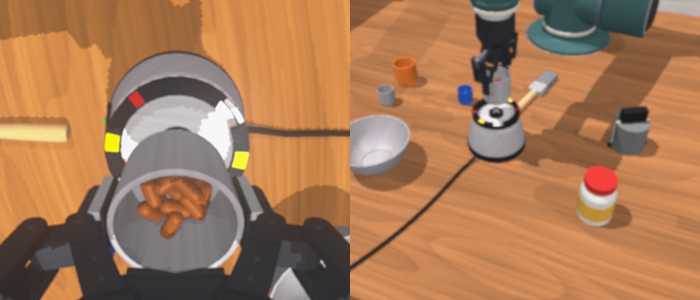

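The cup hangs level over the grinder; the wrist view (left half) shows the cup's mouth at (178,215), hub at (178,140).

Run:
```python
from h import *
c,w,o=wrist()
ya=o['eef_rot'][2]; q=(w[...,:2]-o['tcp_pos'][:2])@np.array([[np.cos(ya),np.sin(ya)],[np.sin(ya),-np.cos(ya)]]).T*1000
z=w[...,2]; V=c['img'].max(-1)
m=(abs(q[...,1])<26)&(abs(q[...,0])<50)&(z>.15)&(z<.2)&(V>60)
print(np.percentile(z[m],[5,50,90,98,99.9]))
top=np.percentile(z[m],99.9)
mm=m&(z>.183)&(z<.196)
P=q[mm]
# outer edge per tool-y bin
E=[]
for b in range(-24,26,4):
    s=P[abs(P[:,1]-b)<2]
    if len(s): print(b,len(s),s[:,0].min().round(1),s[:,0].max().round(1)); E.append((s[:,0].max(),b))
print(fitc(np.array(E)))
for nm,m in (('collar',(abs(z-.096)<.006)),):
    d=np.hypot(w[...,0]-.5755,w[...,1]+.03); k=m&(d<.06)&(d>.036); print(cv2.minEnclosingCircle(q[k].astype(np.float32)))
H=cv2.cvtColor(c['img'],cv2.COLOR_RGB2HSV); k=((H[...,0]>20)&(H[...,0]<35)&(H[...,1]>170)&(H[...,2]>150)&(abs(z-.096)<.01)&(abs(q[...,1])<60)).astype(np.uint8)
N,l,st,cc=cv2.connectedComponentsWithStats(k)
for i in range(1,N):
    if st[i,4]>20: print('yel',st[i,4],q[l==i].mean(0),w[l==i].mean(0))
```

```text
[0.15432014 0.16922155 0.18899934 0.19016787 0.19101347]
-24 365 -20.0 19.3
-20 273 -22.8 23.4
-16 231 -24.4 26.0
-12 199 -25.5 27.7
-8 192 -27.2 29.2
-4 186 -28.5 29.6
0 194 -28.7 30.0
4 180 -28.7 29.9
8 186 -27.6 29.3
12 203 -26.8 27.9
16 224 -25.2 26.3
20 268 -23.0 23.6
24 330 -21.4 20.0
(array([-2.91240769,  0.26658893]), np.float64(33.030565113718))
((-1.8746755123138428, 1.7049888372421265), 53.452022552490234)
yel 248 [  4.78342212 -45.44244183] [ 0.53114753 -0.01743827  0.09502032]
yel 184 [-9.1297276  48.74807092] [ 0.62125589 -0.04819396  0.09511128]
```

Request:
jog_arm(series="-1.5 0.7 5 0 1;0 0 10 0 1;0 0 10 0 1;0 0 4 0 1;0 0 2 0 1;0 0 2 0 1;0 0 0 0 1")

```text
time_s: 8.12
tcp_pos: [0.5755, -0.0316, 0.2923]
eef_rot: [3.141, -0.0, 1.389]
wrist_force: [0.1, 0.0, -2.8]
gripper_width: 0.0594
grasp_force: 43.8
```

Request:
jog_arm(series="0 0 2 0 1;0 0 2 0 1;0 0 1 0 1;0 0 1 0 1;0 0 1 0 1;0 0 0 0 1")

```text
time_s: 8.88
tcp_pos: [0.5754, -0.0316, 0.2851]
eef_rot: [-3.141, -0.0, 1.389]
wrist_force: [-0.2, 0.4, -2.1]
gripper_width: 0.059
grasp_force: 43.8
```

Request:
jog_arm(series="0 0 1 0 1;0 0 0.5 0 1;0 0 0.5 0 1;0 0 0 0 1")

```text
time_s: 9.38
tcp_pos: [0.5755, -0.0316, 0.2833]
eef_rot: [3.142, -0.0, 1.389]
wrist_force: [-0.8, 0.2, -0.2]
gripper_width: 0.059
grasp_force: 44.0
```

Request:
jog_arm(series="0 0 0.5 0 1;0 0 0 0 0.8;0 0 0 0 0;0 0 0 0 0;0 0 0 0 0;0 0 0 0 0;0 0 -20 0 0;0 0 -35 0 0;0 0 -40 0 0;0 0 -35 0 0;0 0 -15 0 0;0 0 0 0 0")

```text
time_s: 10.88
tcp_pos: [0.5754, -0.0317, 0.4286]
eef_rot: [3.14, -0.0, 1.389]
wrist_force: [0.3, -0.1, 0.3]
gripper_width: 0.0852
grasp_force: 0.0
```

```bash
python3 v.py e .149
```

```text
[ 0.575394   -0.03165157  0.42857516] [ 3.14015758e+00 -1.30878146e-04  1.38897935e+00] [ 0.2674773  -0.05890618  0.26331772] 0.08523568344092022
wrist cuprim 808 ((0.5751060843467712, -0.03262880817055702), 0.03027089685201645) 0.14763186013182333
wrist collar 2353 ((0.5760743618011475, -0.03325618803501129), 0.05354616418480873) 0.09492795056399694
top cuprim 39 ((0.5751141905784607, -0.0294277835637331), 0.02994498237967491) 0.1488822006213283
top collar 390 ((0.5755617022514343, -0.029784604907035828), 0.053266603499650955) 0.09612008109718725
scene cuprim 192 ((0.5764039754867554, -0.03166943043470383), 0.03160674870014191) 0.14752168552230271
scene collar 462 ((0.5768588185310364, -0.03099345602095127), 0.05443095788359642) 0.09590249752419115
```

View pics/e.png

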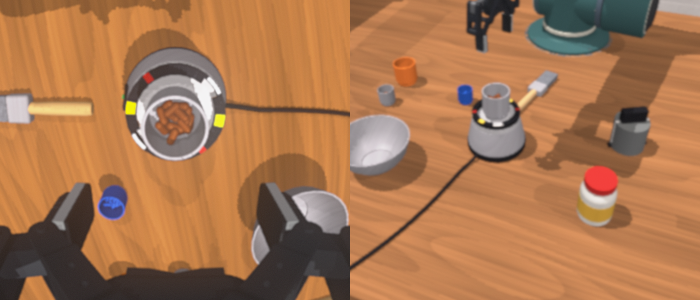

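The cup stands seated and concentric at (175,122) in the left half: its rim is at z = 0.148 and it is within 1 mm of the collar's centre. Next, the lid.

Request:
jog_arm(series="0 0 0 -9.6 0;0 0 0 -9.6 0;0 0 0 -9.6 0;0 0 0 -9.6 0")

```text
time_s: 11.52
tcp_pos: [0.5755, -0.0316, 0.4262]
eef_rot: [-3.14, -0.001, 2.065]
wrist_force: [0.3, -0.7, -1.0]
gripper_width: 0.0855
grasp_force: 0.0
```

Request:
jog_arm(series="15 2 0 0 0;30 5 0 0 0;40 6.4 0 0 0;40 6.4 0 0 0;40 6.4 0 0 0;40 6.4 0 0 0;40 6.4 0 0 0;30 5 0 0 0;16 2.4 0 0 0;8 1 0 0 0;0 0 0 0 0")

```text
time_s: 12.9
tcp_pos: [0.477, 0.2546, 0.4275]
eef_rot: [-3.141, 0.0, 2.058]
wrist_force: [-0.1, 0.4, -1.4]
gripper_width: 0.0854
grasp_force: 0.0
```

```bash
cat > l.py <<'E'
from h import *
c,w,o=wrist(); ya=o['eef_rot'][2]; q=(w[...,:2]-o['tcp_pos'][:2])@np.array([[np.cos(ya),np.sin(ya)],[np.sin(ya),-np.cos(ya)]]).T*1000
z=w[...,2]; d=np.hypot(*np.moveaxis(w[...,:2]-np.array([.477,.2545]),-1,0))
print(o['tcp_pos'],o['eef_rot'])
m=(d<.05)&(z>.099)&(z<.11); r=cv2.minAreaRect(q[m].astype(np.float32)); print('bar tool',r,m.sum(),np.median(z[m]))
k=(d<.05)&(abs(z-.072)<.005); print('roof',cv2.minEnclosingCircle(q[k].astype(np.float32)))
E
python3 l.py
```

```text
[0.47702028 0.25456895 0.42752925] [-3.14128648e+00  9.42630996e-05  2.05840947e+00]
bar tool ((-1.3350257873535156, -0.7355508804321289), (57.6201286315918, 19.510459899902344), 0.6043190956115723) 1048 0.10273332167756033
roof ((-0.9125949144363403, -0.9315474629402161), 39.5702018737793)
```

Request:
jog_arm(series="0 -0.7 15 0.6 0;0 0 30 0 0;0 0 35 0 0;0 0 35 0 0;0 0 30 0 0;0 0 17 0 0;0 0 10 0 0;0 0 5.5 0 0;0 0 0 0 0.3;0 0 0 0 0.5;0 0 0 0 1;0 0 0 0 1", newtons=60)

```text
time_s: 14.45
tcp_pos: [0.4765, 0.2544, 0.2508]
eef_rot: [3.141, 0.0, 2.049]
wrist_force: [-0.2, -0.1, -0.6]
gripper_width: 0.0188
grasp_force: 58.6
```

Request:
jog_arm(series="0 0 0 0 1;0 0 0 0 1;0 0 0 0 1;0 0 0 0 1;0 0 0 0 1")

```text
time_s: 15.08
tcp_pos: [0.4766, 0.2544, 0.2507]
eef_rot: [3.141, -0.0, 2.049]
wrist_force: [0.6, 1.4, 5.9]
gripper_width: 0.019
grasp_force: 59.5
```

Request:
jog_arm(series="0 0 -8 0 1;0 0 -20 0 1;0 0 -30 5 1;0 0 -35 9 1;0 0 -35 10 1;0 0 -30 10 1;0 0 -25 10 1;0 0 -12 10 1;0 0 -5 10 1;0 0 0 10 1;0 0 0 10 1;0 0 0 6.4 1")

```text
time_s: 16.58
tcp_pos: [0.4761, 0.2541, 0.4515]
eef_rot: [-3.142, -0.001, 0.466]
wrist_force: [-0.5, -0.0, -1.9]
gripper_width: 0.0187
grasp_force: 58.7
```

Request:
jog_arm(series="0 0 0 0 1;0 0 0 0 1")

```text
time_s: 16.82
tcp_pos: [0.4763, 0.2543, 0.4508]
eef_rot: [-3.142, -0.0, 0.474]
wrist_force: [-0.1, 0.2, -2.2]
gripper_width: 0.0191
grasp_force: 58.7
```

```bash
python3 l.py
python3 - <<'E'
from h import *
o=env.get_obs(); ya=o['eef_rot'][2]; d=np.array([.5754,-.0311])-o['tcp_pos'][:2]; print(np.array([[np.cos(ya),np.sin(ya)],[np.sin(ya),-np.cos(ya)]])@d*1000, o['joint_positions'])
E
```

```text
[0.47626024 0.25425589 0.45082162] [-3.14158288e+00 -4.79742973e-04  4.73587220e-01]
bar tool ((0.0, 0.0), (0.0, 0.0), 0.0) 0 nan
roof ((0.0, 0.0), 0.0)
[-41.82520096 299.18402015] [ 4.43119074e-01 -1.88079097e-01  1.66397576e+00  1.60540465e-05
  1.66541820e+00  1.54072592e+00]
  return _methods._mean(a, axis=axis, dtype=dtype,
  ret = ret.dtype.type(ret / rcount)
```

Request:
jog_arm(series="-2 15 0 0 1;-4 30 0 0 1;-6 40 0 0 1;-6 40 0 0 1;-6 40 0 0 1;-6 40 0 0 1;-5 40 0 0 1;-4 30 0 0 1;-2.5 15 0 0 1;-0.3 9.2 0 0 1;0 0 0 0 1;0 0 0 0 1")

```text
time_s: 18.38
tcp_pos: [0.5748, -0.0306, 0.4503]
eef_rot: [-3.141, -0.0, 0.472]
wrist_force: [-0.3, 0.6, -1.7]
gripper_width: 0.0192
grasp_force: 58.8
```

```bash
cat > n.py <<'E'
from h import *
import sys
c,w,o=wrist(); ya=o['eef_rot'][2]; M=np.array([[np.cos(ya),np.sin(ya)],[np.sin(ya),-np.cos(ya)]])
q=(w[...,:2]-o['tcp_pos'][:2])@M.T*1000; z=w[...,2]; zr=o['tcp_pos'][2]-.1787
print(o['tcp_pos'],o['eef_rot'],M@(np.array([.5754,-.0311])-o['tcp_pos'][:2])*1000)
rr=np.hypot(q[...,0],q[...,1]); k=(rr<48)&(abs(z-zr)<.004); print('roof wrist tool',cv2.minEnclosingCircle(q[k].astype(np.float32)),k.sum(),np.nanmedian(z[k])-zr)
t=cam('top');W=world(t);Z=W[...,2];Q=(W[...,:2]-o['tcp_pos'][:2])@M.T*1000
k=(np.hypot(Q[...,0],Q[...,1])<48)&(abs(Z-zr)<.006); print('top roof',cv2.minEnclosingCircle(Q[k].astype(np.float32)),k.sum())
s=cam('scene')
cv2.imwrite('pics/%s.png'%sys.argv[1],np.hstack([c['img'][60:360,80:430],cv2.resize(s['img'][100:280,150:360],(350,300))])[:,:,::-1])
E
python3 n.py f
```

```text
[ 0.57476194 -0.03062328  0.45030394] [-3.14146793e+00 -1.55255347e-04  4.71770037e-01] [0.35170742 0.71461897]
roof wrist tool ((-0.3574388921260834, 0.3509794771671295), 39.267555236816406) 6002 -0.001154917229013508
top roof ((-4.931649684906006, -2.9109058380126953), 37.967185974121094) 411
```

View pics/f.png

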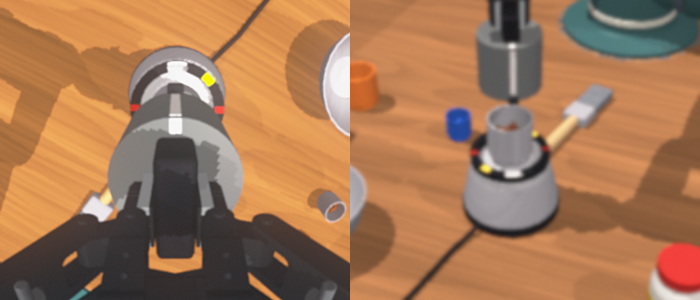

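The lid hangs level and centred over the cup, and its stripe at (176,112) lines up with the white slot arc at (176,66).

Request:
jog_arm(series="0.6 0.5 5 0 1;0 0 15 0 1;0 0 20 0 1;0 0 20 0 1;0 0 18 0 1;0 0 10 0 1;0 0 5 0 1;0 0 2 0 1;0 0 0 0 1")

```text
time_s: 19.65
tcp_pos: [0.5757, -0.0315, 0.3556]
eef_rot: [3.141, -0.001, 0.471]
wrist_force: [-0.4, 0.3, -1.0]
gripper_width: 0.019
grasp_force: 58.8
```

Request:
jog_arm(series="0 0 3 0 1;0 0 3 0 1;0 0 3 0 1;0 0 2 0 1;0 0 2 0 1;0 0 0 0 1")

```text
time_s: 20.4
tcp_pos: [0.5757, -0.0315, 0.342]
eef_rot: [-3.141, 0.0, 0.471]
wrist_force: [-0.7, -0.2, -1.4]
gripper_width: 0.0191
grasp_force: 58.8
```

Already below the collar's top (0.3467) without force.

Request:
jog_arm(series="0 0 2 0 1;0 0 1.5 0 1;0 0 1 0 1;0 0 0.5 0 1;0 0 0.5 0 1;0 0 0 0 1")

```text
time_s: 21.15
tcp_pos: [0.5757, -0.0315, 0.3367]
eef_rot: [3.142, 0.0, 0.471]
wrist_force: [0.3, 0.2, -0.1]
gripper_width: 0.0188
grasp_force: 58.8
```

Request:
jog_arm(series="0 0 0.5 0 1;0 0 0.5 0 1;0 0 0 0 1;0 0 0 0 1")

```text
time_s: 21.65
tcp_pos: [0.5757, -0.0315, 0.3358]
eef_rot: [3.142, -0.0, 0.471]
wrist_force: [1.0, -0.6, -0.3]
gripper_width: 0.0191
grasp_force: 58.9
```

Request:
jog_arm(series="0 0 0.5 0 1;0 0 0 0 1;0 0 0 0 1")

```text
time_s: 22.02
tcp_pos: [0.5757, -0.0315, 0.3357]
eef_rot: [3.141, -0.0, 0.471]
wrist_force: [-2.3, -0.7, 6.6]
gripper_width: 0.019
grasp_force: 59.7
```

Request:
jog_arm(series="0 0 0.5 0 1;0 0 0 0 1;0 0 0 0 1")

```text
time_s: 22.4
tcp_pos: [0.5757, -0.0315, 0.3357]
eef_rot: [3.141, -0.001, 0.471]
wrist_force: [-4.4, -1.1, 9.4]
gripper_width: 0.0189
grasp_force: 60.4
```

Fully down, at exactly the predicted height. I'll ease the push and turn.

Request:
jog_arm(series="0 0 -0.5 0 1;0 0 -0.2 2 1;0 0 0 4 1;0 0 0 5 1;0 0 0 5 1;0 0 0 5 1;0 0 0 5 1;0 0 0 5 1;0 0 0 3 1;0 0 0 2 1;0 0 0 0 1")

```text
time_s: 23.78
tcp_pos: [0.5758, -0.0317, 0.3358]
eef_rot: [3.141, -0.001, -0.16]
wrist_force: [-0.2, -3.9, 5.3]
gripper_width: 0.0192
grasp_force: 59.8
```

```bash
python3 -c "
from h import *
o=env.get_obs();print(o['wrist_torque'],o['wrist_force'],o['eef_rot'],o['tcp_pos'])"
```

```text
[-0.71825671  0.04287695  0.09725739] [-0.19258285 -3.91165175  5.2917417 ] [ 3.14082002e+00 -8.78951489e-04 -1.59572443e-01] [ 0.5757672 -0.031719   0.3357752]
```

Request:
jog_arm(series="0 0 0 3 1;0 0 0 3 1;0 0 0 2 1;0 0 0 1.6 1;0 0 0 0 1;0 0 0 0 1")

```text
time_s: 24.52
tcp_pos: [0.5757, -0.0317, 0.3358]
eef_rot: [3.141, -0.001, -0.327]
wrist_force: [-1.1, -3.9, 5.7]
gripper_width: 0.0189
grasp_force: 59.8
```

Run:
```python
from h import *
c,w,o=wrist(); t=cam('top'); s=cam('scene')
print(o['eef_rot'],o['tcp_pos'],o['wrist_torque'],o['wrist_force'])
cv2.imwrite('pics/g.png',np.hstack([cv2.resize(c['img'][80:280,160:340],(400,444)),cv2.resize(s['img'][140:260,190:298],(400,444))])[:,:,::-1])
def yel(c,W,n):
    H=cv2.cvtColor(c['img'],cv2.COLOR_RGB2HSV); d=np.hypot(W[...,0]-.5755,W[...,1]+.031)
    for nm,m in (('yel',(H[...,0]>20)&(H[...,0]<35)&(H[...,1]>140)&(H[...,2]>110)&(d<.065)),('red',((H[...,0]<6)|(H[...,0]>174))&(H[...,1]>140)&(d<.065))):
        N,l,st,cc=cv2.connectedComponentsWithStats(m.astype(np.uint8))
        for i in range(1,N):
            if st[i,4]>5: p=np.median(W[l==i],0); print(n,nm,st[i,4],p,np.arctan2(p[1]+.0313,p[0]-.5755))
yel(c,w,'w');yel(t,world(t),'t');yel(s,world(s),'s')
# roof stripe (white on roof) and bar, wrist
z=w[...,2]; d=np.hypot(w[...,0]-.5755,w[...,1]+.031)
m=(d<.042)&(abs(z-.156)<.006)&(c['img'].min(-1)>190); p=w[m]; print('stripe',m.sum(),p.mean(0) if len(p) else '')
if len(p): print(np.arctan2(p[:,1].mean()+.0313,p[:,0].mean()-.5755))
```

```text
[ 3.14095579e+00 -9.68280945e-04 -3.26651216e-01] [ 0.57574756 -0.03174042  0.33579837] [-0.69264371  0.13810164  0.14027494] [-1.13451848 -3.86286599  5.74480767]
w yel 317 [ 0.62109956 -0.04796716  0.09502404] -0.3504260933746209
w red 158 [ 0.59657958 -0.07536736  0.09508032] -1.1246190511378207
t yel 27 [ 0.53242108 -0.01413726  0.09591667] 2.762464425644645
t red 12 [0.55677744 0.0126362  0.09579134] 1.9736243354003415
s yel 31 [ 0.62097561 -0.048602    0.09608425] -0.36355550567203637
s red 13 [0.55620488 0.01011539 0.09633889] 2.006787651304676
s red 18 [ 0.59472185 -0.07458343  0.0958232 ] -1.1528659299684214
stripe 268 [ 0.60826514 -0.04314122  0.15598152]
-0.3467917751507317
```

View pics/g.png

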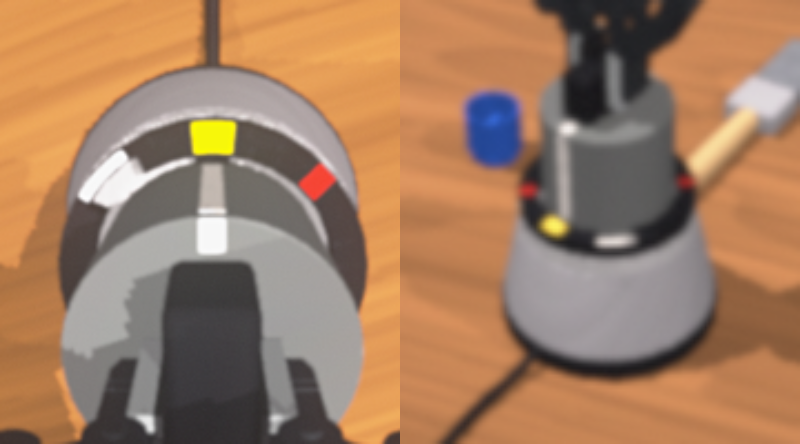

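The wrist view shows the white pointer at (211,190) in line with the yellow mark at (213,138), at -0.347 and -0.350 rad. The spring torque of 0.14 N m also matches the pulse position.

```bash
python3 -c "
from bench import env
print(env.close_job())"
```

```text
the job is handed in; nothing more can be done
None
```

The job is handed in at about 25 s: the cup is seated on the hub, the lid is fully down and held in the gripper with its pointers on the yellow pulse marks, never turned on towards the lock; the bowl, tub and brush were not touched.

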